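Add a plate to the leaning row and bring the row up square

ROBOT

A 6-joint arm with a two-finger parallel gripper is mounted at the origin on a cart in front of the work surface, level with it; the furniture and walls round the work are solid. World frame = base frame: x ahead of the robot, y to its left, z up, the work surface at z = 0. Lengths are in m, angles in rad, forces in N, time in s.
With the tool pointing down it reaches from about 0.275 to 0.825 m from the base axis. Payload 5.2 kg.
Tool frame: the origin (TCP) lies between the finger pads; the fingertips stand 8 mm ahead of it and the grasp point (between the pads) lies 11 mm behind it; z points along the fingers, y is the line along which they close (so a half turn about z gives the same grasp; the last joint's range is limited). The gripper opens to 93 mm and grips with 3 to 60 N. Pads are 15 mm wide; open, the fingers measure 128 mm over their backs; the gripper's body (75 mm by 188 mm) begins 65 mm behind the grasp point.
Start: joints at [-1.337, 0.259, 1.535, -0, 1.348, -0.203], TCP at [0.233, -0.498, 0.227] pointing down, gripper open.
Joint ranges: [-3.14, 3.14], [-0.91, 2.08], [0.19, 2.58], [-1.22, 4.36], [0.22, 2.71], [-3.12, 3.12]. Speed limits (rad/s): [2.57, 2.57, 3.14, 3.14, 3.14, 3.14].

INTERFACE

Orientations are given as [roll, pitch, yaw] about the fixed x, y, z axes, in that order (R = Rz(yaw) Ry(pitch) Rx(roll)).
In Python, from cell import reach, move_l, move_joints, gripper_to, wait, inverse_kinematics, get_state, read_camera, get_calibration, IKError, sign_off, find_in gives the robot as it stands. Calls block until the motion is done:
- reach(position, orientation): joint-space move of the TCP to a pose.
- move_l(position, orientation=None, v=0.15, f_stop=None): straight line of the TCP; orientation=None keeps the orientation; v is the mean speed in m/s. With f_stop (N) it stops when the force on the tool has changed by that much, and returns True; else False.
- move_joints(angles): joint-space move.
- gripper_to(opening, squeeze=None): finger opening in m; squeeze is the grip in N (None keeps the last); returns when the fingers have stopped.
- wait(seconds).
- inverse_kinematics(position, orientation): joint angles nearest the present ones, or None.
- get_state(): the state.
- read_camera(name): name is "scene" or "top" or "wrist"; returns the picture (384x512x3 uint8, blue, green, red); there is no depth.
- get_calibration(name): a dict with "fovy" (degrees; the focal length in pixels is half the picture's height over the tangent of half this angle, whatever the lens; pixels are square), "cx", "cy" (the principal point, pixels), "k1" (the pictures are not rectified: a ray, as slopes to the right and down, at radius r is drawn at 1 + k1 r^2 times it, then the intrinsics apply), "R" (3x3) and "t" (3): a world point X has camera coordinates R X + t. Camera axes: x right, y down, z forward; pixel columns grow to the right and rows downward; lengths in m; the calibration is good to about 2 mm. A picture is of the moment at which its call begins: read the wrist's pose just before it. get_calibration takes no time and is no camera call; for the wrist camera it gives the pose at the moment of the call.
A pose or a line that the arm cannot do raises IKError and nothing moves.
- sign_off(): hands the job in; it is judged then, once.
Trained networks look in the newest picture that a camera, given by its name, has taken for a name from the list of things; names that differ only in an ending like _2 or _b are one class to them, and where a whole thing is asked for, a point or a joint stands for the part that bears it (a point fixed in the world has none). Each returns a list of dicts, best first, with "p" (0 to 1); they miss things now and then, are a little off and sometimes report something else, mostly with a low value. They report only what shows in the picture. A call takes as long as a camera call.
- find_in(name, camera): "at" ([x, y, z] in m, in world coordinates, good to about 4 mm: the middle of the surface that is visible of it).
The state is a dict: "t": time; "joints": joint angles; "qvel": joint speeds; "joint_efforts": joint torques, N m; "tcp_pos": TCP position; "tcp_rot": TCP orientation; "contact_force": force on the tool from outside, world axes, zero at the start; "torque": the same for the moment, N m; "finger_gap": finger opening in m; "grasp_force": force on a finger pad.
Only numpy, scipy, OpenCV 4.12 (cv2) and the standard library are available. Lean on these libraries where they do the work, as an engineer would, in place of code of your own. Each camera call takes 0.05 s, during which the arm holds its last target. There are 200 camera calls.

TASK

First draw the rack's carriage fully back to its stop. Then lay the loose flat plate on the sloping rest, and let go of it so that you can take it again by its raised end, and stand it on its short end in the rack between the carriage and the leaning plates, in line with the row. Finally push the carriage up, feeling for resistance and without ramming, until all four plates stand upright and tight against the backstop, square their edges flush against the side fence, and leave the bystanders where they are.

Things in the scene. Friction and masses are not known exactly. Their poses are not given: they have to be found in the camera images.
- rack: Fixed rack, dark base 92 x 262 x 8 mm (x -46..46, y -148..114 mm). Origin on the bench; y runs along the row from carriage to backstop, x across it to the side fence. Steel fence strip on the +x side: inner face at x = +30 mm, 62 mm high over the bench; a plate flush with it has its centre at x = 0. The -x side of the row is open.
- backstop: Fixed steel upright at the +y end of the rack, 58 mm wide, 88 mm high, set anew each time along the rack. Origin in the middle of the lower edge of its face, on the rack's base (8 mm over the bench); its axes are parallel to the rack's, and the face looks to -y.
- carriage (a joint): Travel of the grey carriage along the rack in m: 0 = fully back against its stop, growing toward the backstop (end of travel 0.125). Sliding friction about 2 N (no spring; it stays where it is left).
- carriage_face (a point): Lower edge, middle, of the carriage's upright pushing face (8 mm over the bench). The face looks to +y of the rack, is 58 mm wide and reaches 68 mm over the bench; at carriage = 0 it is at rack y = -73 mm.
- carriage_grip (a point): Grip point on the carriage's steel post, 90 mm over the bench and 45 mm behind the face; the post is 18 mm along the row, 24 mm across, its top 104 mm over the bench. There are 26 mm between the post and the 10 mm thick face plate.
- row_plate_1: Loose aluminium plate, 60 x 12 x 100 mm, 0.19 kg; origin at its centre; x = width (60), y = thickness (12), z = length (100, up when upright). It leans with its top against the backstop, about 14 degrees from upright, its foot away from the backstop.
- row_plate_2: Same kind of plate, leaning on row_plate_1, axes the same. Once upright and tight, sliding the whole row sideways takes about 10 to 25 N.
- row_plate_3: Same kind of plate, leaning on row_plate_2: the one nearest the carriage, axes the same. Its foot stands about 61 mm before the backstop's face.
- loose_plate: Same kind of plate (60 x 12 x 100 mm), lying flat on the bench at the start: its y axis (thickness) points up, its z axis (length) to the robot's right. Origin at its centre; its two ends are alike. Two dark dots on each face are flush.
- rest: Fixed sloping rest: grey slope 40 mm wide, 60 mm long, rising at 45 degrees toward its own -y (the robot's right at yaw 0), with a 10 mm lip at the low end, on a dark base 70 x 92 mm. A plate laid with its length up the slope stands on the lip, sticks out 40 mm past the slope's top and 10 mm at either side. Origin on the bench under the base.
- rest_seat (a point): Where the centre of a plate is when it lies on the slope with its lower end on the lip (at y -9, z 70 mm in the rest's frame). On the rest, with the plate's z axis up the slope, its y axis points up and to the rest's +y.
- tape_measure: Bystander: tape measure, 37 x 84 x 62 mm, standing on the bench; origin under its middle.
- oil_bottle: Bystander: oil bottle, 52 x 48 x 145 mm; origin under its middle.

How it is judged:
On the way, in this order (a step that is already met when the one before it is completed fails the run):
1. the carriage is drawn fully back to its stop (within 4 mm) (value of joint carriage below 0.004 m), for 0.1 s.
2. the loose plate lies on the sloping rest (centre within 15 mm of its seat), let go (distance between loose_plate and rest_seat below 0.015 m and angle between the y axis of loose_plate and the z axis of rest, either way round between 0.6 and 0.97 rad and contact force between the fingers and loose_plate below 0.1 N), for 0.2 s.
3. the loose plate stands on its short end in the rack between the carriage and the row (upright within 25 degrees), let go (angle between the z axis of loose_plate and the z axis of rack, either way round below 0.45 rad and x of loose_plate in the frame of rack between -0.03 and 0.03 m and y of loose_plate in the frame of carriage_face above 0 m and y of loose_plate in the frame of backstop below 0 m and contact force between the fingers and loose_plate below 0.1 N), for 0.2 s.
At the end, for the whole second after the job is handed in: All four plates at rest, upright within 2 degrees, centres within 3.5 mm of flush with the fence, square within 2.3 degrees; row_plate_1 within 2.5 mm of the backstop, the loose plate's centre within 45.5 mm and the carriage's face within 52 mm of the backstop's face (tight: 42 and 48) (angle between the z axis of each of row_plate_1, row_plate_2, row_plate_3, loose_plate and the z axis of rack, either way round below 0.035 rad and x of row_plate_1 in the frame of rack between -0.0035 and 0.0035 m and angle between the x axis of each of row_plate_1, row_plate_2, row_plate_3, loose_plate and the x axis of rack, either way round below 0.04 rad and linear speed of each of row_plate_1, row_plate_2, row_plate_3, loose_plate below 0.01 m/s and height (world z) of each of row_plate_1, row_plate_2, row_plate_3, loose_plate below 0.075 m and x of row_plate_2 in the frame of rack between -0.0035 and 0.0035 m and x of row_plate_3 in the frame of rack between -0.0035 and 0.0035 m and x of loose_plate in the frame of rack between -0.0035 and 0.0035 m and y of loose_plate in the frame of backstop above -0.0455 m and y of row_plate_1 in the frame of backstop above -0.0085 m and y of carriage_face in the frame of backstop above -0.052 m); the robot touches nothing.
It fails at once if the row is rammed against the backstop (over 60 N) (contact force between row_plate_1 and backstop above 60 N).
It fails at once if the tape measure is shifted more than 30 mm or knocked over (distance of tape_measure from where it was at the start of the episode above 0.03 m or angle between tape_measure's own z axis and vertical above 0.5 rad).
It fails at once if the oil bottle is shifted more than 30 mm or knocked over (distance of oil_bottle from where it was at the start of the episode above 0.03 m or angle between oil_bottle's own z axis and vertical above 0.5 rad).
It also fails if it takes over 72 s, if anything falls off the work surface, if the arm or the gripper's body presses on something with over 40 N, if the wrist force passes 120 N, or if a joint passes its speed limit or range.

## Working session

There is one attempt and no reset: what is moved stays moved. The work goes in short steps, each a Python script; the robot and the scene stay as the last script left them, time stands still between calls to the robot, and variables do not carry over. Pictures are saved under pics/ and viewed, at most 10 in all, crops included, and the job is handed in when it is done.

```bash
mkdir -p pics; ls; python3 - <<'E'
from cell import *
import cv2
for c in("scene","top"):
    im=read_camera(c);cv2.imwrite(f"pics/{c}0.png",im)
    k=get_calibration(c);print(c,k)
    for n in["rack","backstop","carriage","carriage_face","carriage_grip","row_plate_1","loose_plate","rest","rest_seat","tape_measure","oil_bottle"]:
        try: print(n,[( [round(v,4) for v in d["at"]],round(d["p"],2)) for d in find_in(n,c)][:4])
        except Exception as e: print(n,e)
print(get_state())
E
```

```text
cell.py
pics
scene {'fovy': 57.24585905187861, 'cx': 250.05927454112472, 'cy': 192.05825056890683, 'k1': 0.0002159794129359928, 'R': array([[-0.60281855, -0.79768579,  0.01752652],
       [-0.44903639,  0.32101977, -0.83385408],
       [ 0.65952719, -0.51053275, -0.55170662]]), 't': array([0.50625529, 0.27588164, 0.69840184])}
rack [([0.596, 0.2106, 0.0218], 0.68)]
backstop [([0.6847, 0.0048, 0.0685], 0.64), ([0.5961, 0.2041, 0.0431], 0.62)]
carriage [([0.5965, 0.2043, 0.0458], 0.94)]
carriage_face [([0.5934, 0.2054, 0.0449], 0.66)]
carriage_grip [([0.5954, 0.2013, 0.0466], 0.83), ([0.5242, -0.0338, 0.0095], 0.49)]
row_plate_1 [([0.5743, 0.312, 0.0698], 0.63), ([0.5586, 0.2988, 0.0811], 0.6), ([0.5632, 0.2884, 0.0959], 0.59)]
loose_plate [([0.4265, 0.1255, 0.0131], 0.79), ([0.5638, 0.2895, 0.094], 0.74), ([0.4453, 0.4731, 0.0494], 0.48)]
rest [([0.5231, -0.032, 0.0104], 0.97)]
rest_seat [([0.5274, -0.0354, 0.0045], 0.78), ([0.4268, 0.1248, 0.0151], 0.24)]
tape_measure [([0.4446, 0.473, 0.0468], 0.84)]
oil_bottle [([0.6865, 0.0086, 0.0674], 0.66), ([0.571, 0.3102, 0.0749], 0.64), ([0.
[... 1019 characters left out ...]
4, 0.083], 0.8)]
{'t': 1.2, 'joints': array([-1.33682069e+00,  2.58586875e-01,  1.53502893e+00, -2.06578965e-05,
        1.34800870e+00, -2.02838707e-01]), 'qvel': array([-0.00016841,  0.00105441, -0.00040576, -0.0004529 ,  0.00112402,
        0.00071089]), 'joint_efforts': array([ 5.50148397e-04, -4.37214017e+01, -2.84307414e+01,  7.20945862e-02,
        3.12319037e-02, -2.09865993e-05]), 'tcp_pos': array([ 0.23267215, -0.49834496,  0.22664818]), 'tcp_rot': array([-3.14155740e+00,  1.33180846e-05,  4.36818911e-01]), 'contact_force': array([-0.53357129,  0.52299531,  0.22307227]), 'torque': array([ 0.01906218, -0.05480147,  0.0424806 ]), 'grasp_force': 0.0, 'finger_gap': 0.09303474860480743}
```

```bash
python3 - <<'E'
import cv2,numpy as np
a=cv2.imread("pics/scene0.png");b=cv2.imread("pics/top0.png")
cv2.imwrite("pics/s0.png",cv2.resize(a[100:384,60:512],(800,503),interpolation=cv2.INTER_CUBIC))
cv2.imwrite("pics/t0.png",cv2.resize(b[20:260,30:350],(800,600),interpolation=cv2.INTER_CUBIC))
E
```

```text
(no output)
```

View pics/s0.png

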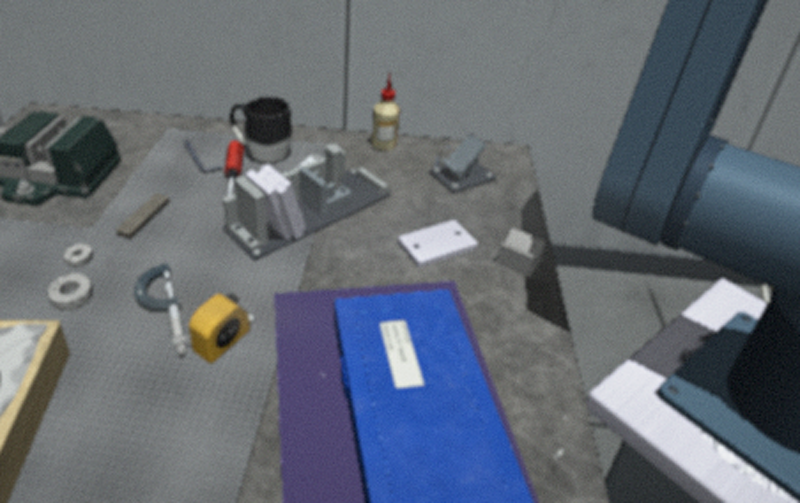

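View pics/t0.png

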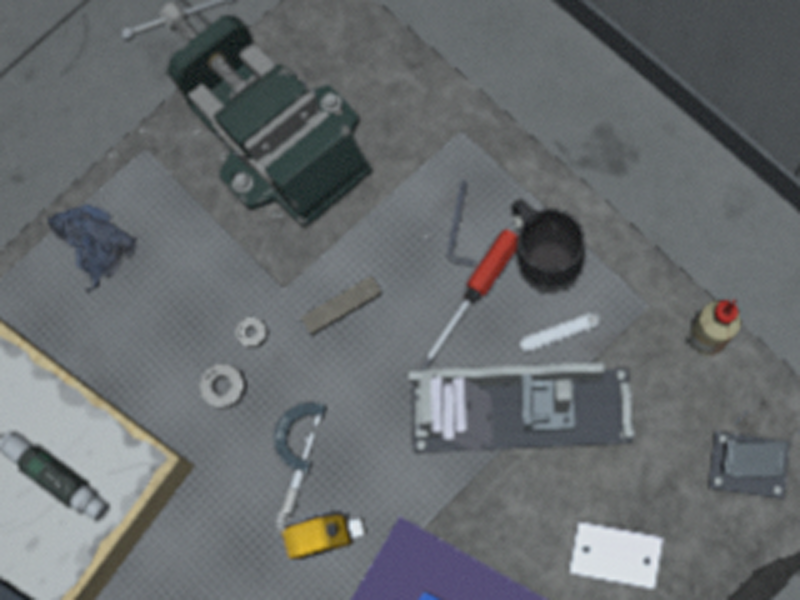

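Scene: the rack lies along world y (fence far, open side toward the robot), with the backstop and leaning plates at left and the carriage mid-rack. The rest is at crop (750,463) and the loose plate at (617,555) in the top view. Next, closer wrist views.

```bash
cat > h.py <<'E'
from cell import *
import numpy as np, cv2, json
PI=np.pi
def K(c):
    f=192/np.tan(np.radians(c["fovy"])/2); return f
def ray(c,u,v):
    f=K(c); p=np.array([(u-c["cx"])/f,(v-c["cy"])/f]); q=p.copy()
    for _ in range(20): q=p/(1+c["k1"]*(q@q))
    R=np.array(c["R"]);t=np.array(c["t"])
    return -R.T@t, R.T@np.array([q[0],q[1],1])
def onz(c,u,v,z):
    o,d=ray(c,u,v); return o+d*(z-o[2])/d[2]
def proj(c,X):
    X=np.atleast_2d(X); Y=X@np.array(c["R"]).T+np.array(c["t"]); q=Y[:,:2]/Y[:,2:]
    q=q*(1+c["k1"]*(q**2).sum(1,keepdims=True)); return q*K(c)+[c["cx"],c["cy"]]
def tri(obs):
    A=np.zeros((3,3));b=np.zeros(3)
    for c,u,v in obs:
        o,d=ray(c,u,v);d=d/np.linalg.norm(d);P=np.eye(3)-np.outer(d,d);A+=P;b+=P@o
    X=np.linalg.solve(A,b); return X,[np.round(proj(c,X)[0]-[u,v],1).tolist() for c,u,v in obs]
def snap(n,name):
    c=get_calibration(n); im=read_camera(n); cv2.imwrite(f"pics/{name}.png",im)
    json.dump({k:(np.array(v).tolist()) for k,v in c.items()},open(f"pics/{name}.json","w")); return c,im
def cal(name): return json.load(open(f"pics/{name}.json"))
E
python3 - <<'E'
from h import *
for i,p in enumerate([[0.47,0.22,0.33],[0.47,0.06,0.33]]):
    reach(p,[PI,0,0]); wait(.2)
    c,im=snap("wrist",f"w{i}")
    print(i,get_state()["t"],get_state()["joints"].round(2),"cam",ray(c,256,192)[0].round(3),"fov",c["fovy"],[onz(c,u,v,0)[:2].round(3).tolist() for u,v in((0,0),(511,0),(511,383),(0,383))])
    for n in["backstop","carriage","carriage_grip","row_plate_1","loose_plate","rest"]:
        print(n,[( [round(v,4) for v in d["at"]],round(d["p"],2)) for d in find_in(n,"wrist")][:4])
    cv2.imwrite(f"pics/w{i}v.png",cv2.resize(im,(768,576),interpolation=cv2.INTER_CUBIC))
E
```

```text
0 4.1417 [0.22 0.15 1.42 0.   1.57 1.79] cam [0.54  0.219 0.488] fov 67.7087696382858 [[0.71, 0.608], [0.71, -0.168], [-0.021, -0.334], [-0.021, 0.774]]
backstop [([0.6051, 0.3332, 0.1008], 0.68)]
carriage [([0.6006, 0.197, 0.0431], 0.81)]
carriage_grip [([0.6048, 0.2005, 0.0454], 0.9)]
row_plate_1 [([0.5935, 0.2919, 0.084], 0.78), ([0.5979, 0.3206, 0.1056], 0.68), ([0.5764, 0.3058, 0.1042], 0.63)]
loose_plate [([0.4315, 0.1263, 0.011], 0.79)]
rest [([0.5355, -0.0378, 0.0341], 0.9), ([0.5972, 0.3177, 0.1051], 0.4)]
1 5.375 [-0.11  0.07  1.52  0.    1.56  1.46] cam [0.54  0.061 0.489] fov 67.7087696382858 [[0.709, 0.451], [0.711, -0.325], [-0.019, -0.493], [-0.023, 0.615]]
backstop [([0.6169, 0.3309, 0.0992], 0.76)]
carriage [([0.6019, 0.1888, 0.0486], 0.78)]
carriage_grip [([0.6014, 0.1905, 0.0477], 0.81)]
row_plate_1 [([0.5665, 0.3022, 0.104], 0.79), ([0.5955, 0.2841, 0.0812], 0.79), ([0.5975, 0.3178, 0.1023], 0.62)]
loose_plate [([0.4361, 0.1221, 0.0092], 0.56)]
rest [([0.5334, -0.0393, 0.0368], 0.64)]
```

View pics/w0v.png

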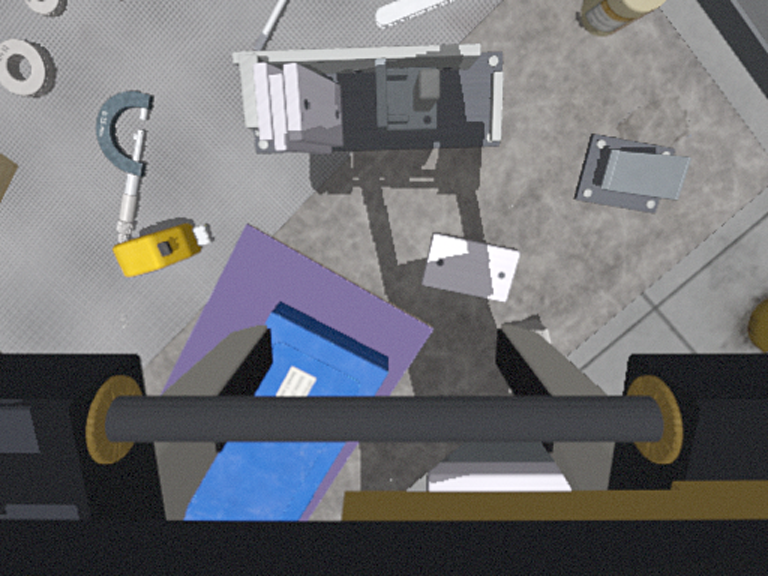

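View pics/w1v.png

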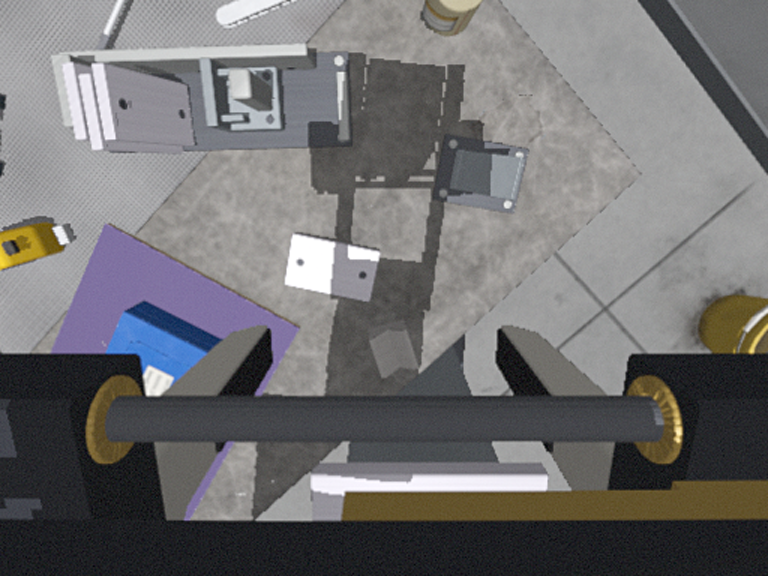

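Wrist views: rack base right corners near (500,146)/(503,52) in w0. Loose plate corners at (435,234),(519,249),(505,302),(423,285). Rest base at (594,133)…(576,201), with both rest and plate turned by about -10°. The post top is near (430,82). I'll refine the corners and triangulate.

```bash
python3 - <<'E'
from h import *
P={"plate":([(435,234),(519,249),(505,302),(423,285)],[(293,233),(380,251),(372,301),(285,287)]),
"rest":([(594,133),None,(656,213),(576,201)],[(443,135),(528,149),(514,212),(434,199)]),
"rack":([(500,146),(503,52),(257,152)],[(351,147),(350,53),(107,150)])}
C=[cal("w0"),cal("w1")]; G=[cv2.imread(f"pics/w{i}.png",0) for i in(0,1)]
def ref(i,p):
    q=np.array([[p]],np.float32)/1.5
    q=cv2.cornerSubPix(G[i],q.copy(),(4,4),(-1,-1),(3,50,.01)); return q[0,0]
for n,(a,b) in P.items():
    pts=[]
    for p,q in zip(a,b):
        o=[(C[i],*ref(i,r)) for i,r in((0,p),(1,q)) if r is not None]
        z={"plate":.012,"rest":.008,"rack":.008}[n]
        print(n,[ (np.round(u*1.5,0),np.round(v*1.5,0)) for _,u,v in o],"onz",[onz(c,u,v,z)[:2].round(4).tolist() for c,u,v in o], tri(o)[0].round(4) if len(o)>1 else "")
ims=[cv2.resize(cv2.imread("pics/w0.png")[25:110,150:345],(800,349),interpolation=cv2.INTER_CUBIC)[:,:],cv2.resize(cv2.imread("pics/w1.png")[25:110,30:240],(800,251*1),interpolation=cv2.INTER_CUBIC)]
# equal scales
a=cv2.resize(cv2.imread("pics/w0.png")[28:108,150:350],(750,300),interpolation=cv2.INTER_CUBIC)
b=cv2.resize(cv2.imread("pics/w1.png")[28:108,35:235],(750,300),interpolation=cv2.INTER_CUBIC)
cv2.imwrite("pics/rk.png",np.vstack([a,b]))
E
```

```text
plate [(np.float32(434.0), np.float32(233.0)), (np.float32(293.0), np.float32(233.0))] onz [[0.4741, 0.1636], [0.474, 0.1621]] [0.4734 0.1631 0.0076]
plate [(np.float32(518.0), np.float32(251.0)), (np.float32(380.0), np.float32(253.0))] onz [[0.454, 0.0675], [0.4522, 0.0652]] [0.4518 0.0653 0.0051]
plate [(np.float32(505.0), np.float32(301.0)), (np.float32(368.0), np.float32(301.0))] onz [[0.3954, 0.0786], [0.3953, 0.0789]] [0.3955 0.0789 0.0127]
plate [(np.float32(422.0), np.float32(284.0)), (np.float32(284.0), np.float32(284.0))] onz [[0.4157, 0.1758], [0.4159, 0.1754]] [0.4155 0.1757 0.0107]
rest [(np.float32(592.0), np.float32(132.0)), (np.float32(443.0), np.float32(135.0))] onz [[0.5813, -0.002], [0.5784, -0.0013]] [ 0.5797 -0.0011  0.0099]
rest [(np.float32(528.0), np.float32(149.0))] onz [[0.5645, -0.0929]] 
rest [(np.float32(656.0), np.float32(213.0)), (np.float32(514.0), np.float32(212.0))] onz [[0.4964, -0.0837], [0.4976, -0.0831]] [ 0.4971 -0.0826  0.0097]
rest [(np.float32(573.0), np.float32(199.0)), (np.float32(430.0), np.float32(200.0))] onz [[0.5118, 0.0102], [0.5109, 0.0101]] [0.5113 0.0101 0.0077]
rack [(np.float32(500.0), np.float32(146.0)), (np.float32(351.0), np.float32(147.0))] onz [[0.5672, 0.0949], [0.5659, 0.0966]] [0.5663 0.0962 0.013 ]
rack [(np.float32(503.0), np.float32(52.0)), (np.float32(350.0), np.float32(53.0))] onz [[0.6585, 0.0979], [0.6573, 0.0962]] [0.6592 0.0966 0.0026]
rack [(np.float32(257.0), np.float32(152.0)), (np.float32(102.0), np.float32(148.0))] onz [[0.5611, 0.3551], [0.5646, 0.3636]] [0.5617 0.3481 0.0325]
```

View pics/rk.png

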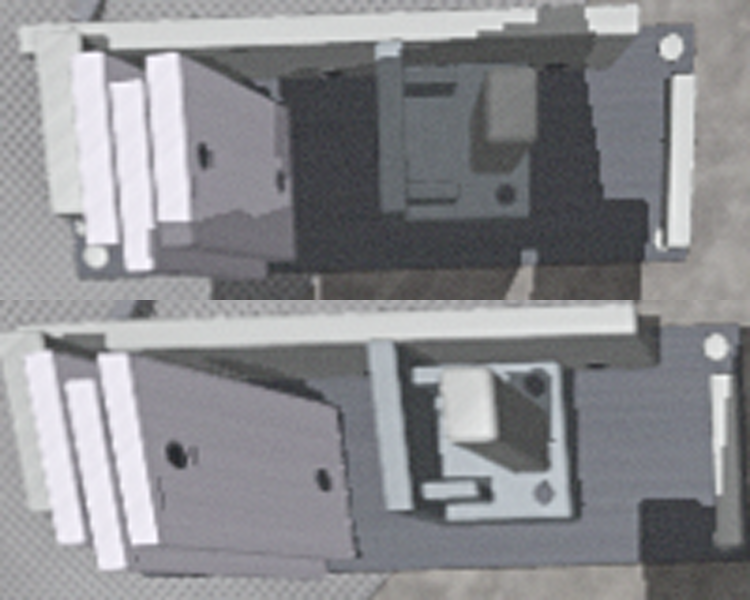

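```bash
python3 - <<'E'
from h import *
C=[cal("w0"),cal("w1")]; O=[(150,28),(35,28)]
def g(i,p,z): return onz(C[i],p[0]/3.75+O[i][0],p[1]/3.75+O[i][1],z).round(4)[:2].tolist()
for n,z,a,b in [("fence",.062,[(105,46),(638,32)],[(50,45),(634,31)]),
 ("post",.104,[(487,68),(535,68),(535,142),(484,142)],[(441,67),(495,67),(498,143),(443,140)]),
 ("carface",.068,[(378,42),(381,210)],[(371,41),(388,209)]),
 ("backstop",.096,[(38,40),(85,212),(57,212)],[(28,210)]),
 ("baseL",.008,[(78,277),(685,262),(692,25)],[(745,30)])]:
    print(n,[g(0,p,z) for p in a],[g(1,p,z) for p in b])
o=[(C[i],p[0]/3.75+O[i][0],p[1]/3.75+O[i][1]) for i,p in((0,(510,105)),(1,(469,104)))]
print("post tri",tri(o))
# rest slope in w0/w1 : top edge
for n,p in (("w0",[(683,149+0),(683,199)]),("w1",[(527,149)])):pass
E
```

```text
fence [[0.6383, 0.325], [0.6429, 0.132]] [[0.6384, 0.345], [0.6429, 0.132]]
post [[0.6219, 0.1896], [0.6219, 0.1739], [0.5993, 0.1732], [0.5993, 0.1902]] [[0.6219, 0.1889], [0.6219, 0.1711], [0.5987, 0.1718], [0.5996, 0.1901]]
carface [[0.6381, 0.2259], [0.5814, 0.2251]] [[0.6382, 0.2252], [0.5814, 0.2246]]
backstop [[0.6324, 0.3388], [0.5781, 0.327], [0.5781, 0.3367]] [[0.5783, 0.3392]]
baseL [[0.5603, 0.356], [0.5663, 0.0959], [0.6585, 0.0991]] [[0.6564, 0.0957]]
post tri (array([0.61122539, 0.18149499, 0.1010583 ]), [[0.0, -0.0], [0.0, 0.0]])
```

```bash
cat >> h.py <<'E'
YR=0.0228; RO=np.array([0.6097,0.2445]); cR,sR=np.cos(YR),np.sin(YR)
def rk(x,y,z): return [RO[0]+cR*x-sR*y, RO[1]+sR*x+cR*y, z]
def rl(p): d=np.array(p[:2])-RO; return np.array([cR*d[0]+sR*d[1],-sR*d[0]+cR*d[1],p[2]])
YS=-0.156; SO=np.array([0.5381,-0.0417])
def rs(x,y,z): return [SO[0]+np.cos(YS)*x-np.sin(YS)*y, SO[1]+np.sin(YS)*x+np.cos(YS)*y, z]
def st():
    s=get_state(); print("t",round(s["t"],2),"tcp",s["tcp_pos"].round(4),"rack",rl(s["tcp_pos"]).round(4),"F",s["contact_force"].round(1),"gap",round(s["finger_gap"],4),"gf",round(s["grasp_force"],1)); return s
E
python3 - <<'E'
from h import *
# check rest model against both images (view px)
for w in("w0","w1"):
    c=cal(w); print(w,(proj(c,[rs(-.02,-.0202,.0728),rs(.02,-.0202,.0728),rs(.02,.022,.0304),rs(-.02,.022,.0304)])*1.5).round(0).tolist())
o=[PI,0,PI/2+YR]; p=[0.6110,0.1815]
print(rl([*p,0]))
reach([*p,0.17],o); move_l([*p,0.080],v=.15); gripper_to(0.0,20); st()
s=get_state(); y0=s["tcp_pos"]
tgt=np.array(y0)-0.066*np.array([-sR,cR,0])
print(move_l(tgt.tolist(),v=.04,f_stop=12)); st()
wait(.2); st()
E
```

```text
w0 [[674.0, 199.0], [688.0, 156.0], [620.0, 151.0], [609.0, 190.0]]
w1 [[510.0, 199.0], [520.0, 156.0], [467.0, 151.0], [459.0, 190.0]]
[-0.00013661 -0.06301326  0.        ]
t 8.74 tcp [0.611  0.1815 0.08  ] rack [-0.0001 -0.063   0.08  ] F [ 0.8  0.7 -1.1] gap 0.0242 gf 20.0
True
t 9.99 tcp [0.6126 0.1268 0.0799] rack [ 0.0002 -0.1177  0.0799] F [-0.2  1.5  4.3] gap 0.024 gf 20.0
t 10.19 tcp [0.6126 0.1268 0.0799] rack [ 0.0002 -0.1177  0.0799] F [-1.2  0.3  6.1] gap 0.0239 gf 20.0
```

```bash
cat >> h.py <<'E'
from scipy.spatial.transform import Rotation as Ro
def ori(yaw,tilt,spin):
    R=Ro.from_euler('z',yaw)*Ro.from_euler('x',tilt)*Ro.from_euler('z',spin)*Ro.from_euler('x',PI)
    return R.as_euler('xyz').tolist(), R.as_matrix()
E
python3 - <<'E'
from h import *
gripper_to(0.05); p=get_state()["tcp_pos"]; move_l([p[0],p[1],.16],v=.25); gripper_to(.093)
q=[.4346,.1208]; o=[PI,0,PI/2-.21]
reach([*q,.10],o); print("stop",move_l([*q,.010],v=.1,f_stop=8)); gripper_to(0.0,30); st()
move_l([*q,.20],v=.25); st()
e,R=ori(YS,-PI/4,PI/2); seat=np.array(rs(0,-.009+.0,.070)); up=np.array(rs(0,-1,0))-np.array(rs(0,0,0)); 
d=(up*.7071+np.array([0,0,.7071])) # up-slope
tz=R[:,2]; T=seat+.003*d-.004*tz
print(tz.round(3),T.round(4)); print(inverse_kinematics((T-.07*tz).tolist(),e),inverse_kinematics(T.tolist(),e))
c,im=snap("wrist","w2")
E
```

```text
stop False
t 14.62 tcp [0.4346 0.1208 0.0101] rack [-0.1778 -0.1197  0.0101] F [-1.  -0.   2.4] gap 0.0597 gf 30.0
t 15.53 tcp [0.4335 0.1208 0.1986] rack [-0.179  -0.1197  0.1986] F [-0.6  0.6 -1.8] gap 0.0595 gf 30.0
[-0.11  -0.699 -0.707] [ 0.5368 -0.0499  0.0749]
[ 0.22868269  0.60145387  1.55047004 -0.72708543  1.40363408  0.66695208] [ 0.15268453  0.63409619  1.64757216 -0.78367415  1.2675792   0.71287364]
```

```bash
python3 - <<'E'
from h import *
e,R=ori(YS,-PI/4,PI/2); seat=np.array(rs(0,-.009,.070)); up=np.array(rs(0,-1,0))-np.array(rs(0,0,0))
d=(up*.7071+np.array([0,0,.7071])); tz=R[:,2]; T=seat+.003*d-.004*tz
reach((T-.09*tz).tolist(),e); move_l((T-.02*tz).tolist(),v=.12); st()
print(move_l((T+.006*tz).tolist(),v=.03,f_stop=4)); s=st(); print("along", (np.array(s["tcp_pos"])-T)@tz)
gripper_to(.075); st(); wait(.3)
move_l((np.array(get_state()["tcp_pos"])-.08*tz).tolist(),v=.2); st()
P=(T-.09*tz); reach([P[0]-.06,P[1]+.03,.30],[PI,0,0]); wait(.1)
c,im=snap("wrist","w3"); c2,im2=snap("top","t3"); st()
a=cv2.resize(im[60:240,150:400],(800,576)); cv2.imwrite("pics/w3v.png",a)
for cam in("wrist","top"): print([(np.round(x["at"],4).tolist(),round(x["p"],2)) for x in find_in("loose_plate",cam)][:3])
E
```

```text
t 17.03 tcp [ 0.5394 -0.036   0.0901] rack [-0.0767 -0.2788  0.0901] F [-0.5 -0.6 -2. ] gap 0.0596 gf 30.0
True
t 17.71 tcp [ 0.5366 -0.0505  0.074 ] rack [-0.0798 -0.2932  0.074 ] F [0.6 2.  2.4] gap 0.0596 gf 30.0
along 0.0010900724229546755
t 18.22 tcp [ 0.5359 -0.0501  0.0731] rack [-0.0805 -0.2929  0.0731] F [-1.3 -0.3  0.1] gap 0.0751 gf 0.0
t 19.07 tcp [0.5446 0.0058 0.1294] rack [-0.0705 -0.2372  0.1294] F [ 0.7  0.4 -0.8] gap 0.0749 gf 0.0
t 20.03 tcp [0.4861 0.0435 0.2971] rack [-0.1281 -0.1982  0.2971] F [-0.7 -0.4  0.1] gap 0.0752 gf 0.0
[([0.5389, -0.0535, 0.0795], 0.91)]
[]
```

View pics/w3v.png

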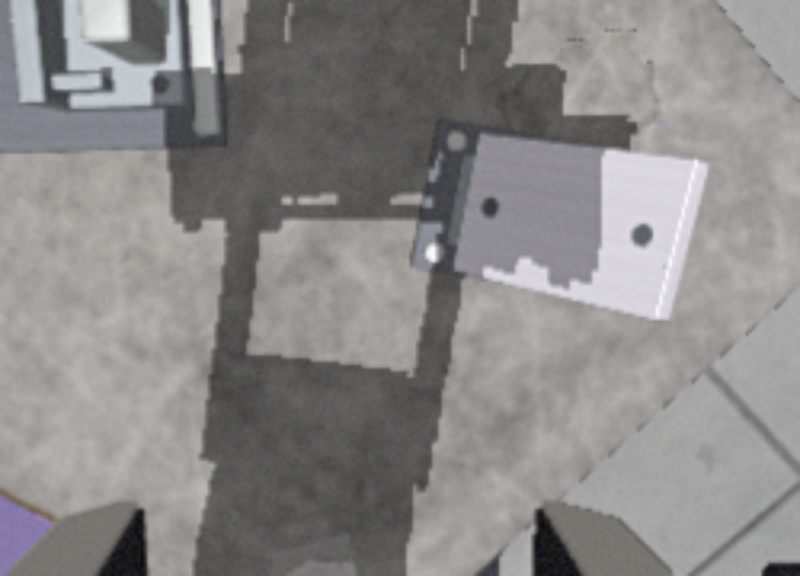

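The plate lies on the slope against the lip, raised end at right: top edge (692,160)-(658,318), lower edge (707,162)-(670,320). Next I compare that with the model, then regrasp.

```bash
python3 - <<'E'
from h import *
c=cal("w3"); k=.70711
def L(a,b,x): # a along slope, b along normal
    return rs(x,-.009-k*a+k*b,.070+k*a+k*b)
pr=(proj(c,[L(.05,.006,.03),L(.05,.006,-.03),L(.05,-.006,.03),L(.05,-.006,-.03)])-[150,60])*3.2
print(pr.round(0).tolist())
e,R=ori(YS,PI/4,0); tz=R[:,2]; print(tz.round(3),R[:,1].round(3))
T=np.array(L(.05-.022,0,0))
for spin in(0,PI):
    e,R=ori(YS,PI/4,spin)
    for b in(0,.10): print(spin,b,inverse_kinematics((T-b*tz).tolist(),e))
    print(inverse_kinematics(rk(0,-.035,.087),ori(YR,0,spin)[0]))
E
```

```text
[[692.0, 156.0], [652.0, 318.0], [706.0, 160.0], [666.0, 318.0]]
[ 0.11   0.699 -0.707] [-0.11  -0.699 -0.707]
0 0 [-0.76496579  0.58541479  1.69642045  0.62746331  1.41516312  0.68037733]
0 0.1 [-0.85916129  0.53776635  1.56055336  0.57019434  1.60993188  0.72029826]
[ 1.58065421e-01  5.40516563e-01  1.46524724e+00 -4.44089210e-16
  1.13582885e+00  1.70606175e+00]
3.141592653589793 0 [-0.76496579  0.58541479  1.69642045  0.62746331  1.41516312 -2.46121532]
3.141592653589793 0.1 [-0.85916129  0.53776635  1.56055336  0.57019434  1.60993188 -2.42129439]
[ 1.58065421e-01  5.40516563e-01  1.46524724e+00  4.44089210e-16
  1.13582885e+00 -1.43553091e+00]
```

```bash
python3 - <<'E'
from h import *
k=.70711
e,R=ori(YS+.02,PI/4,0); tz=R[:,2]; a=.05-.022
T=np.array(rs(0.0,-.009-k*a,.070+k*a))+[.001,0,0]
reach([.46,-.12,.32],e); gripper_to(.040)
reach((T-.09*tz).tolist(),e); print(move_l(T.tolist(),v=.08,f_stop=6)); st()
gripper_to(0,40); s=st()
if abs(s["finger_gap"]-.012)<.003:
    p=s["tcp_pos"]; move_l([p[0],p[1],p[2]+.12],v=.2); st()
    reach(rk(-.007,-.035,.25),ori(YR,0,0)[0]); st()
    move_l(rk(-.007,-.035,.098),v=.12); st()
    c,im=snap("wrist","w4"); cc,im2=snap("scene","s4")
    cv2.imwrite("pics/v4.png",np.hstack([cv2.resize(im[0:288],(512-112,225)),cv2.resize(im2[150:300,150:350],(400,300))[:225]]))
E
```

```text
False
t 23.82 tcp [ 0.5349 -0.0706  0.09  ] rack [-0.082  -0.3134  0.09  ] F [-0.8  0.8  0.5] gap 0.0399 gf 0.0
t 24.38 tcp [ 0.5346 -0.0704  0.0897] rack [-0.0822 -0.3131  0.0897] F [-1.2 -1.5  0.1] gap 0.0116 gf 39.9
t 25.13 tcp [ 0.5341 -0.0701  0.2087] rack [-0.0828 -0.3128  0.2087] F [ 0.8 -0.2 -3. ] gap 0.0118 gf 39.9
t 26.28 tcp [0.6028 0.208  0.2481] rack [-0.0077 -0.0363  0.2481] F [-0.3 -0.6 -3. ] gap 0.0118 gf 39.9
t 27.7 tcp [0.6042 0.2094 0.0989] rack [-0.0063 -0.0349  0.0989] F [-0.2 -0.2 -3. ] gap 0.0117 gf 39.9
```

View pics/v4.png

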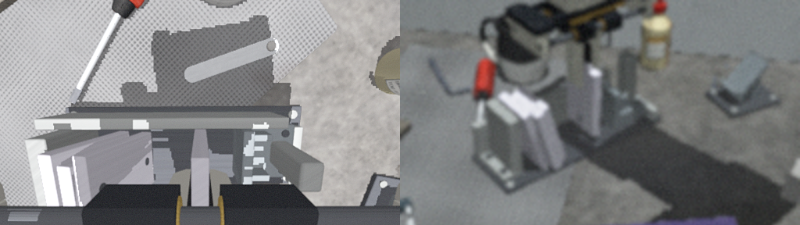

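The plate hangs upright between the carriage (right) and the leaning plates (left). I'll lower it and let go, then take the post and push.

```bash
python3 - <<'E'
from h import *
print(move_l(rk(-.007,-.035,.080),v=.03,f_stop=4)); st()
gripper_to(.034); st(); wait(.25)
move_l(rk(-.007,-.035,.17),v=.2)
gripper_to(.05); o=[PI,0,PI/2+YR]
reach(rk(0,-.1177,.17),o); c,im=snap("wrist","w5"); print([(np.round(x["at"],4).tolist(),rl(x["at"]).round(3).tolist(),round(x["p"],2)) for x in find_in("loose_plate","wrist")][:4])
move_l(rk(0,-.1177,.082),v=.15); gripper_to(0,20); st()
print(move_l(rk(0,-.1177+.075,.082),v=.04,f_stop=9)); st()
E
```

```text
True
t 28.26 tcp [0.604  0.2094 0.0858] rack [-0.0065 -0.035   0.0858] F [-0.1 -0.8  3.7] gap 0.0118 gf 40.0
t 28.86 tcp [0.6029 0.2092 0.0848] rack [-0.0076 -0.0351  0.0848] F [-0.5  0.1  0.8] gap 0.0338 gf 0.0
[([0.6058, 0.2086, 0.1028], [-0.005, -0.036, 0.103], 0.83)]
t 33.08 tcp [0.6126 0.1268 0.0826] rack [ 0.0002 -0.1177  0.0826] F [-1.7  0.5  4.3] gap 0.024 gf 20.0
False
t 35.11 tcp [0.6105 0.2011 0.0826] rack [-0.0002 -0.0434  0.0826] F [-2.8 -2.3  6.2] gap 0.0237 gf 20.0
```

```bash
python3 - <<'E'
from h import *
print(move_l(rk(0,-.020,.082),v=.03,f_stop=9)); st()
print(move_l(rk(0,.004,.082),v=.012,f_stop=9)); st()
c,im=snap("wrist","w6"); cc,im2=snap("scene","s6"); 
cv2.imwrite("pics/v6.png",np.hstack([cv2.resize(im[0:288],(400,225)),cv2.resize(im2[150:300,150:350],(400,300))[:225]]))
E
```

```text
False
t 36.02 tcp [0.6099 0.2226 0.0826] rack [-0.0003 -0.0219  0.0826] F [-2.5 -7.1  7.9] gap 0.0241 gf 20.0
True
t 37.07 tcp [0.6096 0.2314 0.0826] rack [-0.0004 -0.0131  0.0826] F [-1.2 -1.8  3.9] gap 0.0238 gf 20.0
```

View pics/v6.png

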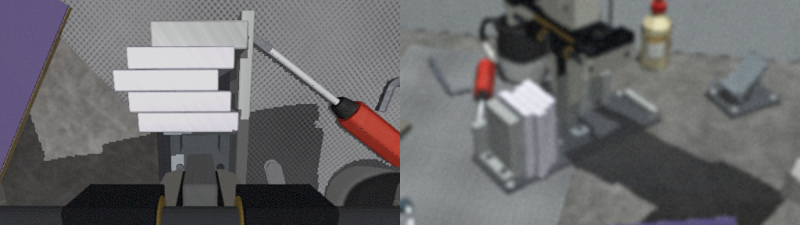

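```bash
python3 - <<'E'
from h import *
for f in(8,12):
    p=rl(get_state()["tcp_pos"]); print(move_l(rk(0,p[1]+.012,.082),v=.012,f_stop=f)); st()
c,im=snap("wrist","w7")
a=im[10:190,120:340]; cv2.imwrite("pics/v7.png",cv2.resize(a,(733,600),interpolation=cv2.INTER_CUBIC))
E
```

```text
True
t 37.56 tcp [0.6096 0.2314 0.0826] rack [-0.0004 -0.0131  0.0826] F [-0.7 -0.6  4.4] gap 0.0241 gf 20.0
True
t 38.02 tcp [0.6096 0.2315 0.0825] rack [-0.0004 -0.013   0.0825] F [-1.2 -0.3  3.4] gap 0.0236 gf 20.0
```

View pics/v7.png

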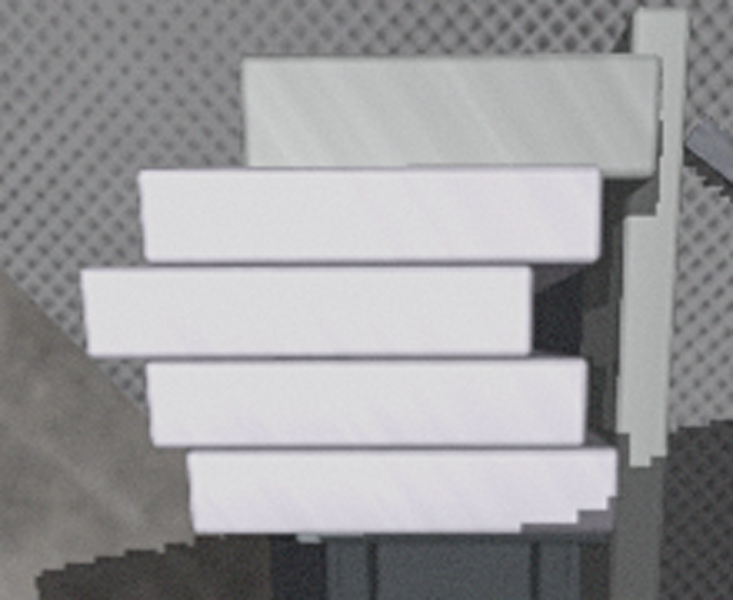

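Tight and upright. The right edges sit back from the fence by different amounts: plate 2 the most (at 532), plate 1 at 600, plate 3 at 585 and the loose one at 615. Next I release the post and push the row to the fence.

```bash
python3 - <<'E'
from h import *
c=cal("w7"); g=lambda u,v:rl(onz(c,u/3.3333+120,v/3.3333+10,.108)).round(4)[:2].tolist()
print([g(*p) for p in((600,168),(600,260),(532,265),(532,355),(587,358),(587,445),(617,448),(193,532),(140,170))])
gripper_to(.05); p=get_state()["tcp_pos"]; move_l([p[0],p[1],.17],v=.25)
o=ori(YR,0,0)[0]; reach(rk(-.085,.056,.17),o); gripper_to(.012); st()
move_l(rk(-.085,.056,.048),v=.2); st()
print(move_l(rk(-.036,.056,.048),v=.025,f_stop=30)); st()
E
```

```text
[[0.0187, 0.0792], [0.0192, 0.0681], [0.0103, 0.0674], [0.0106, 0.056], [0.018, 0.0556], [0.0185, 0.044], [0.0226, 0.0436], [-0.0366, 0.0317], [-0.0402, 0.0789]]
t 41.52 tcp [0.5234 0.2986 0.17  ] rack [-0.085  0.056  0.17 ] F [ 0.4 -0.7 -0.8] gap 0.0123 gf 0.0
t 42.27 tcp [0.5242 0.2988 0.0488] rack [-0.0842  0.0563  0.0488] F [ 0.7  0.1 -0.2] gap 0.012 gf 0.0
False
t 44.38 tcp [0.5684 0.2996 0.048 ] rack [-0.0401  0.056   0.048 ] F [-16.   -0.7  11. ] gap 0.0116 gf 7.7
```

```bash
python3 - <<'E'
from h import *
print(move_l(rk(-.029,.056,.048),v=.012,f_stop=18)); st()
move_l(rk(-.075,.056,.048),v=.1); s=st(); p=s["tcp_pos"]; move_l([p[0],p[1],.17],v=.2)
reach(rk(-.06,.056,.25),ori(YR,0,0)[0]); wait(.1)
c,im=snap("wrist","w8"); k=proj(c,rk(0,.056,.108))[0]; print(k)
u,v=int(k[0]),int(k[1]); x0,y0=max(u-90,0),max(v-60,0); print(x0,y0)
cv2.imwrite("pics/v8.png",cv2.resize(im[y0:y0+120,x0:x0+160],(800,600),interpolation=cv2.INTER_CUBIC)); st()
E
```

```text
True
t 44.77 tcp [0.5673 0.2994 0.0475] rack [-0.0411  0.0558  0.0475] F [-0.4  0.5  0.1] gap 0.0117 gf 0.1
t 45.25 tcp [0.534  0.2989 0.0483] rack [-0.0744  0.0561  0.0483] F [-0.7 -0.1 -0.1] gap 0.0123 gf 0.0
[255.05362727 122.98250488]
165 62
t 46.58 tcp [0.5472 0.2987 0.2473] rack [-0.0612  0.0556  0.2473] F [-0.1 -1.1 -0.8] gap 0.0117 gf 0.0
```

View pics/v8.png

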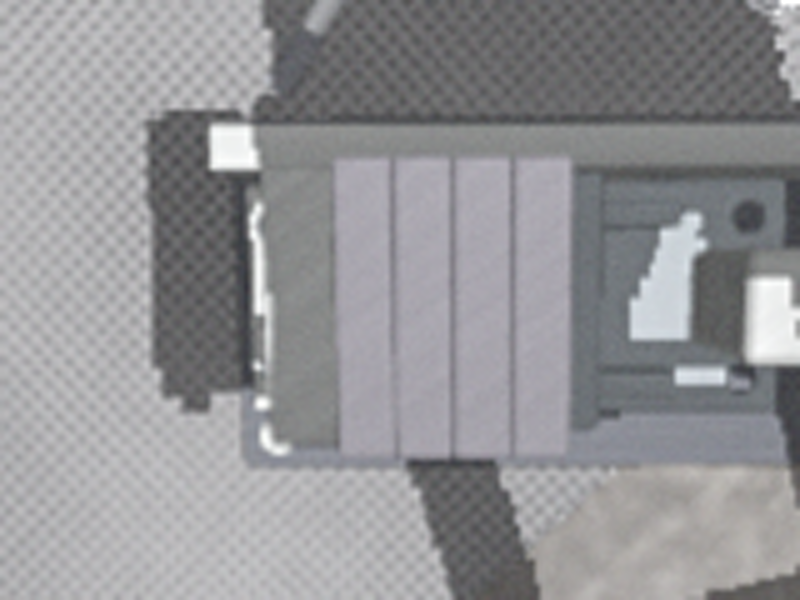

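All four plates are flush and aligned, with their near edges all at row ≈458 and tight against each other. Next a numeric check.

```bash
python3 - <<'E'
from h import *
c=cal("w8"); g=lambda u,v,z=.108:rl(onz(c,u/5+165,v/5+62,z)).round(4)[:2].tolist()
print("near",[g(u,458) for u in(372,427,484,540)]); print("far",[g(u,157) for u in(362,422,482,542)])
print("seams y",[g(u,300)[1] for u in(336,393,452,512,569)],"face",g(571,300,.068),g(573,420,.068))
E
```

```text
near [[-0.0311, 0.0723], [-0.0311, 0.0608], [-0.0311, 0.049], [-0.0311, 0.0373]]
far [[0.0285, 0.0735], [0.0286, 0.0616], [0.0286, 0.0497], [0.0286, 0.0378]]
seams y [0.0792, 0.0676, 0.0556, 0.0435, 0.0319] face [-0.0001, 0.0283] [-0.0276, 0.0272]
```

```bash
python3 -c "
from h import *
print(sign_off())"
```

```text
the job is handed in; nothing more can be done
None
```

I handed the job in at about 47 s of the 72 s allowed; no verdict came back. In the last wrist-camera check all four plates stood upright and tight against the backstop, with centres about 1 mm from flush with the fence. The arm kept clear of the tape measure and oil bottle throughout, though I did not re-measure them.

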